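# Lift the warm circuit board off the preheater with the spatula

## Task

Pick up the orange-handled spatula, slide its blade under the green circuit board on the blue preheater, lift the board off and set it down level and square in the middle of the empty cooling rack, across both its rails. Then draw the spatula out and put it back down flat on the bench. The board is hot, so never touch it with the gripper and do not let it tip or fall, and leave the blue board on the other rack where it is.

Things in the scene. Friction and masses are not known exactly. Their poses are not given: they have to be found in the camera images.
- spatula: Loose steel spatula, 130 g. Origin at its underside, below the handle's middle; x to the blade, z up. Orange handle: level bar, x -60 to 60, 18 wide (y), z 24 to 46 mm. Blade: x 75 to 170, 40 wide, z 0 to 3 mm; a sloping neck between. Rubber foot under the handle at x -52, 44 wide, down to z 0: it stands alone on blade and foot. Starts on the bench, lying crosswise, blade to the robot's left.
- green_board: Green circuit board to move, loose, 70 g, 70 (x) by 90 (y) by 3 mm, parts up to 12 mm; origin at its underside's centre, x away from the robot. It lies on the fixed blue preheater, across two rails along x (104 long, 20 wide, tops 50 mm over the bench, 60 mm apart inside; board within 5 mm of the middle, 2 degrees). Between the rails it is free from -x, 27 mm deep under the board. Stand foot 124 by 112 mm.
- rack: Empty cooling rack, fixed: grey foot 116 (x) by 104 (y) by 5 mm, two aluminium rails along x, 104 long, 20 wide, 8 thick, on legs; rail tops 50 mm above the bench, inner edges at y = +-30 mm. Between the rails it is open down to the foot and at both ends. Origin at bench level under its middle; z up, x away from the robot. The board goes in its middle, x along the rails, either way round.
- blue_board: Blue circuit board of the same size and build on a second cooling rack of the same kind (foot 116 by 104 mm); to be left alone. Origin at the centre of its underside.
Things that resemble listed ones, but are neither listed nor needed, are in the scene too. What is shaped like the spatula but red is not meant. What is shaped like the green_board but brown is not meant.

How it is judged:
On the way, in this order (a step that is already met when the one before it is completed fails the run):
1. the green board is lifted clear of the preheater, resting on the spatula (height (world z) of green_board above 0.065 m and contact force between green_board and spatula above 0.15 N and angle between green_board's own z axis and vertical below 0.35 rad), for 0.2 s.
2. the green board lies on the empty rack, off the spatula (horizontal distance between green_board and rack below 0.016 m and angle between the x axis of green_board and the x axis of rack, either way round below 0.2 rad and angle between green_board's own z axis and vertical below 0.175 rad and z of green_board in the frame of rack between 0.042 and 0.058 m and contact force between green_board and spatula below 0.05 N), for 0.2 s.
At the end, for the whole second after the job is handed in: The green board lies at rest, level within 10 degrees, across both rails of the empty rack, centre within 16 mm of its middle, x axis within 11 degrees of the rails, off the spatula; the spatula stands at rest on the bench within 10 degrees of level; the blue board is within 10 mm of its start (all of step 2 and height (world z) of spatula below 0.01 m and angle between spatula's own z axis and vertical below 0.175 rad and linear speed of each of spatula, green_board below 0.02 m/s and distance of blue_board from where it was at the start of the episode below 0.01 m); the robot touches nothing.
It fails at once if the gripper or arm touches the green board (contact force between any of the fingers, the arm and green_board above 0.5 N).
It fails at once if the green board tips by more than 29 degrees or falls off the rails and blade (angle between green_board's own z axis and vertical above 0.5 rad or height (world z) of green_board below 0.03 m).
It fails at once if the blue board is pushed more than 10 mm (distance of blue_board from where it was at the start of the episode above 0.01 m).
It also fails if it takes over 69 s, if anything falls off the work surface, if the arm or the gripper's body presses on something with over 40 N, if the wrist force passes 120 N, or if a joint passes its speed limit or range.

## Robot

A 7-joint arm with a two-finger parallel gripper is mounted at the origin on the work surface. World frame = base frame: x ahead of the robot, y to its left, z up, the work surface at z = 0. Lengths are in m, angles in rad, forces in N, time in s.
With the tool pointing down it reaches from about 0.425 to 1.025 m from the base axis. Payload 9.4 kg.
Tool frame: the origin (TCP) lies on the centre line of the jaws, within the pads' length; the fingertips stand r.tcp_to_tips ahead of it and the grasp point (between the pads) lies 8 mm behind it (r.tcp_to_tips is the distance from the TCP to the fingertips, in m); z points along the fingers, y is the direction in which the jaws open and shut (so a half turn about z gives the same grasp; the last joint's range is limited). The gripper opens to 85 mm and grips with 20 to 120 N. Pads are 22 mm wide; open, the fingers measure 114 mm over their backs; the gripper's body (76 mm by 85 mm) begins 54 mm behind the grasp point. The pads swing forward as they close: fully open they stand 13 mm farther back than shut.
Start: joints at [-1.254, 0.599, -0.003, 1.599, 0.002, 0.943, -0.08], TCP at [0.278, 0.67, 0.242] pointing down, gripper open.
Joint ranges: [-2.57, 2.57], [-0.35, 1.97], [-1.29, 1.29], [0.11, 2.56], [-1.05, 4.19], [0.11, 1.86], [-2.63, 2.63]. Speed limits (rad/s): [2.22, 2.22, 3.01, 3.01, 3.14, 3.14, 3.14].

## Interface

Orientations are given as a unit quaternion [w, x, y, z].
In Python, from bench import r gives the robot as it stands.
- The arm moves only by the tool drive_tool, never from a script. Its argument "increments" is a list of rows, each a list of 3 entries, a list of its own where there are three numbers: the shift along the tool's x, y, z as a fraction of full scale, then the turn about the tool's z as a fraction of full scale, then the closure, from -1 (fully open) to 1 (shut). In form: [[[dx, dy, dz], yaw, gripper], ...]. A call has 1 to 5 rows; each row is the pose to reach, as a shift and turn from the pose commanded when the call began, along the tool's axes at that moment; what a row does not reach only later rows make up. Full scale, the value 1, is 500 mm for a shift and 90 degrees for a turn. A row lasts 1/10 s, in which the tool goes at most 50 mm and 8.59 degrees, less where a joint would pass 70% of its speed; a pose out of reach is approached as far as the arm can. A call with a number of a shift or a turn outside -1 to 1 is refused whole. A call with a gripper value outside its range is refused whole. The fingers move at their own pace and stop on an object; "squeeze" is the grip in N (left out, the last holds). Time passes only in rows, so rows that repeat a pose let the fingers close. It gives the time, the measured TCP pose, the force and the opening at its end, in the units of the state.
- r.get_obs(): the state, without advancing time (a new reading comes with each control period).
- r.capture(name): name is "scene" or "top" or "wrist"; returns (picture, depth): 384x512x3 uint8, red, green, blue; 384x512 float32, m along the optical axis (not along the pixel's ray), 0 where there is no reading.
- r.camera_params(name): a dict with "intrinsics" (3x3 intrinsics, pixels), "camera_from_world" (4x4, takes a point from world to camera coordinates). Camera axes: x right, y down, z forward; pixel columns grow to the right and rows downward; lengths in m; the calibration is good to about 2 mm. A picture is of the moment at which its call begins: read the wrist's pose just before it. camera_params takes no time and is no camera call; for the wrist camera it gives the pose at the moment of the call.
- r.hand_in(): hands the job in, once; it reports no verdict.
The state is a dict: "t": time; "qpos": joint angles; "qd": joint speeds; "tau": joint torques, N m; "position": TCP position; "ee_rot": TCP orientation; "ft_force": force on the tool from outside, world axes, zero at the start; "moment": the same for the moment, N m; "width": finger opening in m.
Only numpy, scipy, OpenCV 4.12 (cv2) and the standard library are available. Lean on these libraries where they do the work, as an engineer would, in place of code of your own. Each camera call takes 0.05 s, during which the arm holds its last target.

## Working session

There is one attempt and no reset: what is moved stays moved. The work goes in short steps, Python scripts to look and compute and a tool call to move; the robot and the scene stay as the last step left them, time stands still between calls to the robot, and variables do not carry over. Pictures are saved under pics/ and viewed, and the job is handed in when it is done.

Besides the shell and the picture viewer there is one more tool, called after ">>>" by a JSON object that holds its "api" and its "payload". drive_tool: Moves the arm, as the interface text tells. Shift numbers are shares of 500 mm and turn numbers shares of 90 degrees, none past 1 either way. Its arguments: {"type":"object","properties":{"increments":{"type":"array","items":{"type":"array"}},"squeeze":{"type":"number"}},"required":["increments"]}

```bash
mkdir -p pics; ls; python3 - <<'E'
from bench import r
import cv2,numpy as np
o=r.get_obs()
for k,v in o.items(): print(k,np.round(v,4))
print(r.tcp_to_tips)
for n in ["scene","top"]:
    p,d=r.capture(n)
    cv2.imwrite(f"pics/{n}0.png",p[:,:,::-1]); np.save(f"{n}0.npy",d)
    c=r.camera_params(n); print(n,np.round(c["intrinsics"],2).tolist(),np.round(c["camera_from_world"],4).tolist())
E
```

```text
pics
t 0.0
qpos [-1.2537  0.6002 -0.0026  1.6001  0.0018  0.9429 -0.0798]
qd [-0.0011 -0.001  -0.0001 -0.0011  0.0008 -0.      0.0015]
tau [ 6.00000e-04 -7.76447e+01  1.56480e+00 -2.57998e+01  1.23000e-02
  9.20000e-03  0.00000e+00]
position [0.278  0.6691 0.2414]
ee_rot [-1.000e-04  1.956e-01  9.807e-01 -8.000e-04]
ft_force [ 1.1101  0.3413 -0.7927]
moment [-0.0099  0.0046 -0.0036]
width 0.0857
0.011
scene [[357.25, 0.0, 258.7], [0.0, 357.25, 193.49], [0.0, 0.0, 1.0]] [[0.3583, 0.9336, -0.0041, -0.0372], [0.7774, -0.3007, -0.5524, -0.3575], [-0.5169, 0.1948, -0.8336, 1.2315], [0.0, 0.0, 0.0, 1.0]]
top [[415.18, 0.0, 249.86], [0.0, 415.18, 188.2], [0.0, 0.0, 1.0]] [[-0.0229, -0.9997, -0.0105, -0.1101], [-0.9846, 0.0243, -0.1733, 0.4695], [0.1735, 0.0064, -0.9848, 1.223], [0.0, 0.0, 0.0, 1.0]]
```

View pics/top0.png

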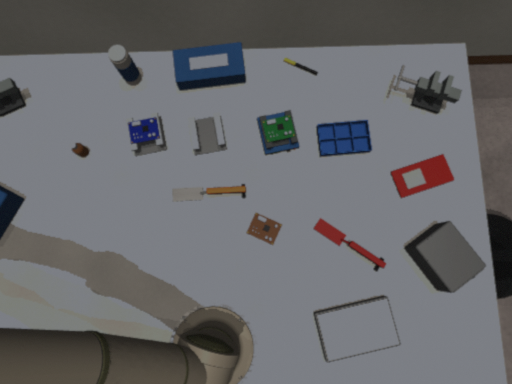

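View pics/scene0.png

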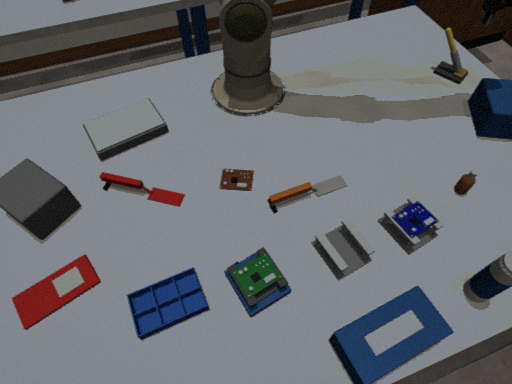

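Top view: the orange spatula is at (225,190), blade to the left. The red look-alike is at (350,245). The green board on the blue preheater is at (278,130), and the brown look-alike is at (264,228). The empty rack is at (210,135), and the blue board on its rack is at (147,132). I choose the orange spatula and the green board, and check them in a close crop.

```bash
cat > h.py <<'E'
import numpy as np,cv2
from bench import r
def ray(n,uv,z,par=None):
    c=par or r.camera_params(n); K=np.array(c["intrinsics"]);T=np.array(c["camera_from_world"])
    uv=np.atleast_2d(np.array(uv,float)); R=T[:3,:3];o=-R.T@T[:3,3]
    d=(np.linalg.inv(K)@np.c_[uv,np.ones(len(uv))].T).T@R
    return o+d*((z-o[2])/d[:,2])[:,None]
def proj(n,X,par=None):
    c=par or r.camera_params(n); K=np.array(c["intrinsics"]);T=np.array(c["camera_from_world"])
    X=np.atleast_2d(X); p=(K@(X@T[:3,:3].T+T[:3,3]).T).T
    return p[:,:2]/p[:,2:]
def cloud(n,d,par=None):
    c=par or r.camera_params(n); K=np.array(c["intrinsics"]);T=np.array(c["camera_from_world"])
    v,u=np.mgrid[:d.shape[0],:d.shape[1]]
    P=np.stack([(u-K[0,2])/K[0,0]*d,(v-K[1,2])/K[1,1]*d,d],-1)
    return (P-T[:3,3])@T[:3,:3]
def blobs(img_rgb,lo,hi,minA=15):
    hsv=cv2.cvtColor(img_rgb,cv2.COLOR_RGB2HSV); m=cv2.inRange(hsv,lo,hi)
    cs,_=cv2.findContours(m,cv2.RETR_EXTERNAL,cv2.CHAIN_APPROX_NONE)
    return [(cv2.contourArea(c),cv2.minAreaRect(c),c) for c in cs if cv2.contourArea(c)>minA]
E
python3 - <<'E'
from h import *
for n in ["top","scene"]:
    p=cv2.imread(f"pics/{n}0.png")[:,:,::-1].copy(); d=np.load(f"{n}0.npy"); W=cloud(n,d)
    for name,lo,hi,z in [("orange",(8,120,80),(22,255,255),.046),("green",(45,100,40),(80,255,255),.053),("blueb",(112,150,40),(130,255,255),.053)]:
        for a,rc,c in blobs(p,lo,hi):
            P=ray(n,cv2.boxPoints(rc),z); 
            print(n,name,a,np.round(rc[0],1),"ctr",np.round(ray(n,rc[0],z)[0],4),"z",np.median(W[int(rc[0][1]),int(rc[0][0]),2]).round(4), "corners",np.round(P[:,:2],3).tolist())
p=cv2.imread("pics/top0.png")
cv2.imwrite("pics/top0c.png",cv2.resize(p[100:215,110:310],None,fx=4,fy=4,interpolation=cv2.INTER_CUBIC))
E
```

```text
top orange 365.0 [263.9 228.3] ctr [ 0.3435 -0.1604  0.046 ] z 0.0086 corners [[0.334, -0.111], [0.388, -0.138], [0.353, -0.21], [0.299, -0.183]]
top orange 167.0 [225.9 189.6] ctr [ 0.4633 -0.0486  0.046 ] z 0.0503 corners [[0.47, 0.009], [0.474, -0.106], [0.457, -0.107], [0.453, 0.009]]
top green 522.5 [278.3 128.5] ctr [ 0.6495 -0.2133  0.053 ] z 0.0572 corners [[0.676, -0.163], [0.694, -0.252], [0.623, -0.264], [0.606, -0.175]]
top blueb 435.5 [143.4 130.4] ctr [0.6543 0.2042 0.053 ] z 0.0591 corners [[0.679, 0.253], [0.695, 0.169], [0.629, 0.155], [0.614, 0.239]]
scene orange 197.0 [290.2 191.2] ctr [ 0.4657 -0.0495  0.046 ] z 0.0459 corners [[0.459, -0.107], [0.455, 0.011], [0.473, 0.008], [0.476, -0.108]]
scene orange 22.5 [460.6  73.2] ctr [0.2337 0.6798 0.046 ] z 0.0243 corners [[0.222, 0.661], [0.218, 0.712], [0.245, 0.699], [0.249, 0.648]]
scene green 1118.0 [256.8 274.5] ctr [ 0.6507 -0.2143  0.053 ] z 0.0576 corners [[0.625, -0.266], [0.604, -0.174], [0.676, -0.163], [0.694, -0.252]]
scene blueb 710.0 [414.8 218.4] ctr [0.656  0.2039 0.053 ] z 0.0596 corners [[0.631, 0.156], [0.605, 0.252], [0.681, 0.251], [0.703, 0.16]]
```

View pics/top0c.png

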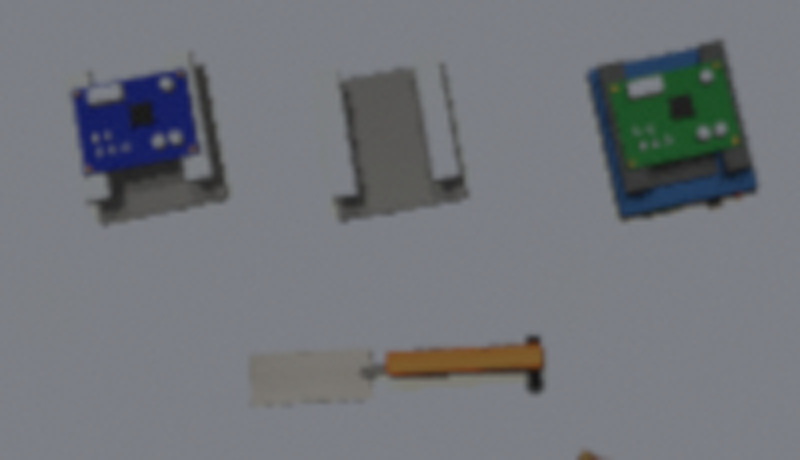

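The crop confirms the choice: orange handle at (465,360) in the crop with its blade to the left, green board on the blue preheater at (680,115), and the empty rack at (400,140). Next I work out the first move and where the wrist camera sits.

```bash
python3 - <<'E'
from h import *
from scipy.spatial.transform import Rotation as R
o=r.get_obs(); q=o["ee_rot"]; M=R.from_quat([q[1],q[2],q[3],q[0]]).as_matrix(); print(np.round(M,3))
c=r.camera_params("wrist"); T=np.array(c["camera_from_world"]); print(np.round(c["intrinsics"],1).tolist())
cp=-T[:3,:3].T@T[:3,3]; print("cam in tool",np.round(M.T@(cp-o["position"]),4),"view in tool",np.round(M.T@T[2,:3],3))
tgt=np.array([0.50,-0.03,0.34]); print("shift frac",np.round(M.T@(tgt-o["position"])/0.5,3))
# rack from top depth
d=np.load("top0.npy"); W=cloud("top",d); 
for nm,x0,x1,y0,y1 in [("rack",.55,.75,-.06,.11),("pre",.55,.75,-.3,-.12),("blue",.55,.75,.12,.3)]:
    m=(W[...,0]>x0)&(W[...,0]<x1)&(W[...,1]>y0)&(W[...,1]<y1)&(W[...,2]>.04)&(W[...,2]<.075)
    P=W[m][:,:2].astype(np.float32); print(nm,len(P),np.median(W[m][:,2]),cv2.minAreaRect(P))
E
```

```text
[[-0.923  0.384 -0.   ]
 [ 0.384  0.923 -0.001]
 [-0.    -0.001 -1.   ]]
[[327.6, 0.0, 254.1], [0.0, 327.6, 181.0], [0.0, 0.0, 1.0]]
cam in tool [ 0.0693  0.0004 -0.1323] view in tool [-0.275 -0.     0.962]
shift frac [-0.946 -1.121 -0.195]
rack 435 0.05021710669120945 ((0.6499972343444824, 0.012324173003435135), (0.10525695234537125, 0.10059822350740433), 8.67912769317627)
pre 866 0.0530195281607726 ((0.6504055261611938, -0.21257689595222473), (0.10548414289951324, 0.10090593993663788), 10.724011421203613)
blue 871 0.05316384531861822 ((0.6528465747833252, 0.20449349284172058), (0.10556703805923462, 0.1016903892159462), 10.93517017364502)
```

>>> {"api": "drive_tool", "payload": {"increments": [[[-0.06, -0.08, 0], 0.09, -1], [[-0.12, -0.16, 0], 0.18, -1], [[-0.18, -0.24, 0], 0.27, -1], [[-0.24, -0.32, 0], 0.36, -1], [[-0.3, -0.4, 0], 0.45, -1]], "squeeze": 60}}

```text
t: 0.6
position: [0.3401, 0.4252, 0.2422]
ee_rot: [0.0, 0.525, 0.851, -0.0]
ft_force: [1.0, 0.7, 0.2]
width: 0.0854
```

>>> {"api": "drive_tool", "payload": {"increments": [[[-0.094, -0.02, 0], 0.05, -1], [[-0.188, -0.04, 0], 0.1, -1], [[-0.282, -0.06, 0], 0.15, -1], [[-0.376, -0.08, 0], 0.2, -1], [[-0.47, -0.1, 0], 0.274, -1]]}}

```text
t: 1.1
position: [0.4019, 0.1932, 0.2423]
ee_rot: [-0.0, 0.694, 0.72, 0.0]
ft_force: [0.2, -0.2, 0.1]
width: 0.0857
```

>>> {"api": "drive_tool", "payload": {"increments": [[[-0.09, 0.022, 0], 0, -1], [[-0.18, 0.044, 0], 0, -1], [[-0.28, 0.066, 0], 0, -1], [[-0.38, 0.09, 0], 0, -1], [[-0.468, 0.107, 0], 0, -1]]}}

```text
t: 1.6
position: [0.4649, -0.0386, 0.2424]
ee_rot: [0.0, 0.693, 0.721, 0.0]
ft_force: [2.0, 0.5, 0.2]
width: 0.0854
```

>>> {"api": "drive_tool", "payload": {"increments": [[[0, 0, 0], 0, -1], [[0, 0, 0], 0, -1]]}}

```text
t: 1.8
position: [0.4644, -0.0378, 0.2421]
ee_rot: [-0.0, 0.694, 0.72, -0.0]
ft_force: [0.2, 0.4, -0.6]
width: 0.0856
```

```bash
python3 - <<'E'
from h import *
o=r.get_obs(); print(o["qpos"].round(3) if hasattr(o["qpos"],'round') else o["qpos"],o["position"],o["ee_rot"],o["t"])
c=r.camera_params("wrist"); p,d=r.capture("wrist"); cv2.imwrite("pics/w1.png",p[:,:,::-1]); np.save("w1.npy",d)
import pickle; pickle.dump(c,open("w1.pkl","wb"))
for a,rc,cc in blobs(p,(8,120,80),(22,255,255),100):
    P=ray("wrist",cv2.boxPoints(rc),.046,c); print(a,np.round(rc[0],1),ray("wrist",rc[0],.046,c)[0].round(4),P[:,:2].round(4).tolist())
E
```

```text
[-0.346  0.307  0.395  2.192 -0.187  0.674  0.216] [ 0.4644358  -0.03777756  0.24211165] [-1.16943617e-04  6.94136849e-01  7.19843023e-01 -2.09433791e-04] 1.8
916.0 [157.  243.4] [ 0.3611 -0.1373  0.046 ] [[0.3163, -0.1585], [0.3505, -0.0903], [0.4045, -0.1168], [0.3725, -0.188]]
1701.5 [254.5 164. ] [ 0.4653 -0.0437  0.046 ] [[0.4584, -0.106], [0.455, 0.0122], [0.4716, 0.0128], [0.4767, -0.1053]]
```

View pics/w1.png

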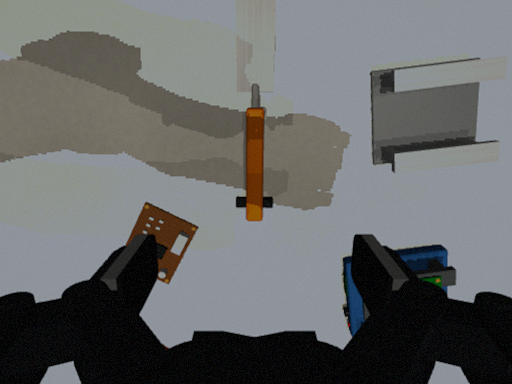

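The wrist view shows the handle centred at (254,164) with its black foot at (254,202), in line with the jaws. It lies at (0.465,-0.047) with yaw 92°, which matches the top view. I descend now.

>>> {"api": "drive_tool", "payload": {"increments": [[[0, 0.002, 0.08], 0, -1], [[0, 0.002, 0.18], 0, -1], [[0, 0.002, 0.28], 0, -1], [[0, 0.002, 0.37], 0, -1], [[0, 0.002, 0.43], 0, -1]]}}

```text
t: 2.35
position: [0.4646, -0.0343, 0.0247]
ee_rot: [-0.001, 0.692, 0.722, -0.001]
ft_force: [-1.1, -0.2, 0.0]
width: 0.0855
```

>>> {"api": "drive_tool", "payload": {"increments": [[[0, 0, 0], 0, -1], [[0, 0, 0], 0, 0.3], [[0, 0, 0], 0, 1], [[0, 0, 0], 0, 1], [[0, 0, 0], 0, 1]]}}

```text
t: 2.85
position: [0.4664, -0.0362, 0.0287]
ee_rot: [0.001, 0.693, 0.721, 0.001]
ft_force: [-1.3, -0.3, 1.3]
width: 0.0281
```

>>> {"api": "drive_tool", "payload": {"increments": [[[0, 0, 0], 0, 1], [[0, 0, 0], 0, 1], [[0, 0, 0], 0, 1], [[0, 0, 0], 0, 1]], "squeeze": 100}}

```text
t: 3.25
position: [0.4661, -0.0363, 0.0286]
ee_rot: [0.001, 0.693, 0.721, 0.001]
ft_force: [-1.5, 1.1, 15.8]
width: 0.0168
```

>>> {"api": "drive_tool", "payload": {"increments": [[[0, 0, -0.005], 0, 1], [[0, 0, -0.02], 0, 1], [[0, 0, -0.06], 0, 1], [[0, 0, -0.12], 0, 1], [[0, 0, -0.18], 0, 1]]}}

```text
t: 3.75
position: [0.4651, -0.0366, 0.1185]
ee_rot: [-0.0, 0.693, 0.721, -0.0]
ft_force: [0.3, 0.2, -0.8]
width: 0.0162
```

>>> {"api": "drive_tool", "payload": {"increments": [[[0, 0, 0], 0, 1], [[0, 0, 0], 0, 1]]}}

```text
t: 3.95
position: [0.4659, -0.0362, 0.118]
ee_rot: [0.001, 0.693, 0.721, 0.001]
ft_force: [-0.3, -0.8, -1.4]
width: 0.0163
```

```bash
python3 - <<'E'
from h import *
o=r.get_obs(); print(o["position"],o["ee_rot"],o["t"],o["width"],np.round(o["ft_force"],2),np.round(o["moment"],3))
c=r.camera_params("wrist"); p,d=r.capture("wrist"); cv2.imwrite("pics/w2.png",p[:,:,::-1])
W=cloud("wrist",d,c); np.save("w2.npy",W)
ps,ds=r.capture("scene"); cv2.imwrite("pics/s2.png",ps[:,:,::-1]); np.save("s2.npy",cloud("scene",ds))
E
```

```text
[ 0.46592497 -0.03623623  0.11804219] [6.49132807e-04 6.92705156e-01 7.21220219e-01 7.36014634e-04] 3.95 0.016319469559909372 [-0.27 -0.81 -1.42] [ 0.002 -0.014  0.007]
```

View pics/w2.png

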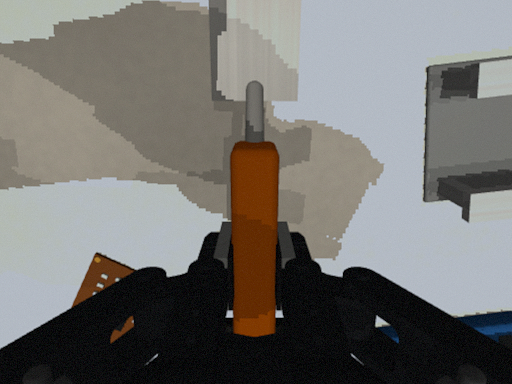

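View pics/s2.png

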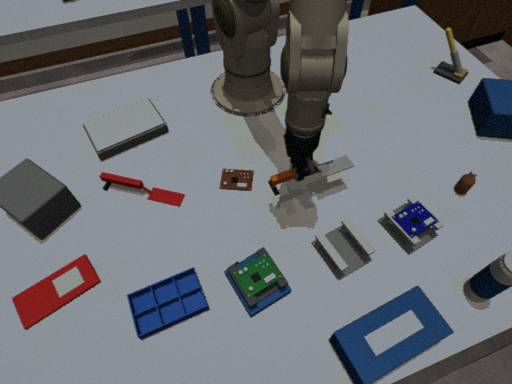

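The spatula is held: its handle is between the jaws at (255,240) in the wrist view, and the shadow shows it clear of the bench. I check the blade's height and level from depth.

```bash
python3 - <<'E'
from h import *
for f,png in (("w2","w2"),("s2","s2")):
    W=np.load(f+".npy"); p=cv2.imread(f"pics/{png}.png"); hsv=cv2.cvtColor(p,cv2.COLOR_BGR2HSV)
    m=(abs(W[...,0]-.462)<.025)&(W[...,1]>.02)&(W[...,1]<.14)&(W[...,2]>.06)&(W[...,2]<.14)
    P=W[m]; mm=P[:,1]>.045; Q=P[mm]
    if len(Q)>20:
        A=np.c_[Q[:,:2]-[.46,.0],np.ones(len(Q))]; s,*_=np.linalg.lstsq(A,Q[:,2],rcond=None); res=Q[:,2]-A@s; k=abs(res)<.006
        s,*_=np.linalg.lstsq(A[k],Q[k,2],rcond=None); print(f,len(Q),k.sum(),"dz/dx,dz/dy,z at .46,0",s.round(4),"tip y",np.percentile(Q[:,1],99).round(4),"x range",np.percentile(Q[:,0],[2,98]).round(4), cv2.minAreaRect(Q[k][:,:2].astype(np.float32)))
E
```

```text
w2 5561 5561 dz/dx,dz/dy,z at .46,0 [0.0006 0.0004 0.093 ] tip y 0.07 x range [0.4437 0.4822] ((0.46298205852508545, 0.05739665776491165), (0.04031950980424881, 0.025869116187095642), 1.58277428150177)
s2 369 369 dz/dx,dz/dy,z at .46,0 [-0.0051 -0.002   0.0927] tip y 0.1208 x range [0.4407 0.4806] ((0.46084487438201904, 0.08319360762834549), (0.04202628880739212, 0.0768849104642868), 1.300995945930481)
```

>>> {"api": "drive_tool", "payload": {"increments": [[[-0.03, -0.005, -0.01], 0.08, 1], [[-0.07, -0.01, -0.02], 0.17, 1], [[-0.11, -0.02, -0.02], 0.26, 1], [[-0.15, -0.03, -0.02], 0.35, 1], [[-0.19, -0.04, -0.02], 0.44, 1]]}}

```text
t: 4.55
position: [0.4486, -0.133, 0.1262]
ee_rot: [-0.0, 0.897, 0.441, -0.001]
ft_force: [0.1, -0.7, -1.9]
width: 0.0165
```

```bash
cat >> h.py <<'E'
from scipy.spatial.transform import Rotation as Rt
def st():
    o=r.get_obs(); q=o["ee_rot"]; M=Rt.from_quat([q[1],q[2],q[3],q[0]]).as_matrix()
    return o,M
def goto(x,y,z,head):
    o,M=st(); p=np.array(o["position"]); h=np.degrees(np.arctan2(M[1,0],M[0,0]))
    s=M.T@(np.array([x,y,z])-p)/.5
    print("t",o["t"],"pos",p.round(4),"head",h.round(2),"tilt",np.degrees(np.arccos(-M[2,2])).round(2),"| shift",s.round(4),"yaw",round((h-head)/90,4))
E
python3 - <<'E'
from h import *
goto(.419,-.2563,.118,10.5)
E
```

```text
t 4.55 pos [ 0.4486 -0.133   0.1262] head 52.34 tilt 0.12 | shift [-0.2313  0.1038  0.0166] yaw 0.4649
```

>>> {"api": "drive_tool", "payload": {"increments": [[[-0.05, 0.025, 0.004], 0.09, 1], [[-0.1, 0.05, 0.008], 0.18, 1], [[-0.15, 0.07, 0.012], 0.27, 1], [[-0.2, 0.09, 0.016], 0.36, 1], [[-0.232, 0.104, 0.016], 0.45, 1]]}}

```text
t: 5.05
position: [0.419, -0.2578, 0.1181]
ee_rot: [-0.0, 0.995, 0.102, -0.001]
ft_force: [-0.2, -0.3, -1.8]
width: 0.0166
```

>>> {"api": "drive_tool", "payload": {"increments": [[[0, 0, 0], 0.02, 1], [[0, 0, 0], 0.02, 1], [[0, 0, 0], 0.02, 1]]}}

```text
t: 5.35
position: [0.4203, -0.2549, 0.1187]
ee_rot: [-0.001, 0.996, 0.092, -0.001]
ft_force: [0.0, -0.6, -1.1]
width: 0.0165
```

```bash
python3 - <<'E'
from h import *
goto(.419,-.2563,.063,10.5)
o=r.get_obs(); print(o["qpos"])
c=r.camera_params("wrist"); p,d=r.capture("wrist"); cv2.imwrite("pics/w3.png",p[:,:,::-1])
W=cloud("wrist",d,c); np.save("w3.npy",W)
ps,ds=r.capture("top"); cv2.imwrite("pics/t3.png",cv2.resize(ps[80:280,150:380,::-1],None,fx=3,fy=3,interpolation=cv2.INTER_CUBIC)); cv2.imwrite("pics/t3full.png",ps[:,:,::-1]);np.save("t3.npy",cloud("top",ds))
E
```

```text
t 5.35 pos [ 0.4203 -0.2549  0.1187] head 10.57 tilt 0.1 | shift [-0.003   0.0023  0.1113] yaw 0.0008
[ 0.02072363  0.60331851  0.60691298  2.25917415 -0.7588991   0.48988252
 -0.14877165]
```

View pics/w3.png

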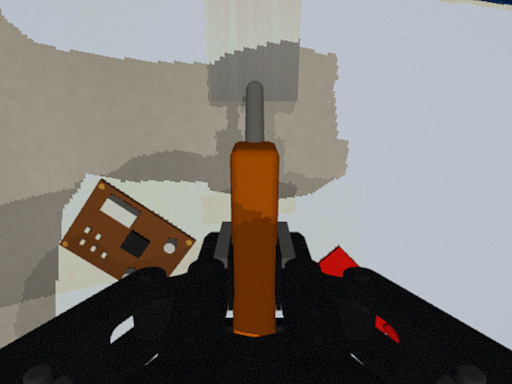

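View pics/t3.png

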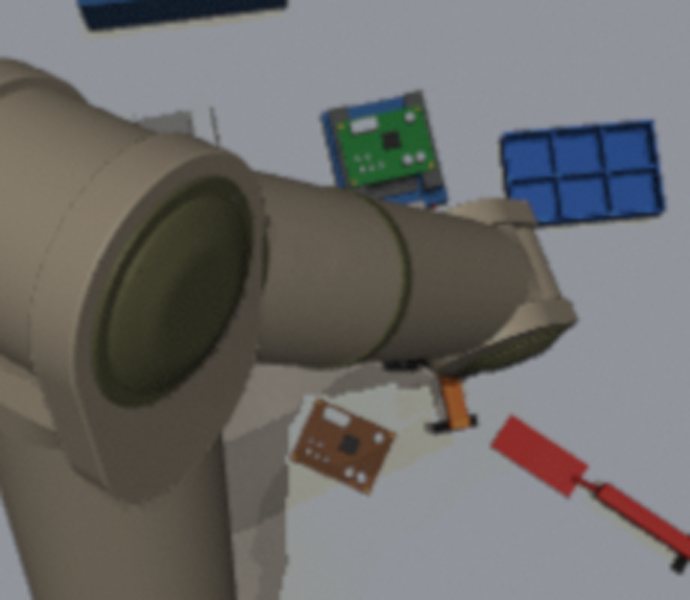

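The wrist view shows the blade straight ahead, spanning columns 205–300. The top view shows the arm partly covering the spatula, with the green board untouched. I lower to the insertion height.

>>> {"api": "drive_tool", "payload": {"increments": [[[0, 0.001, 0.03], 0, 1], [[0, 0.002, 0.06], 0, 1], [[0, 0.002, 0.09], 0, 1], [[0, 0.002, 0.111], 0, 1], [[0, 0.002, 0.111], 0, 1]]}}

```text
t: 5.95
position: [0.4204, -0.2562, 0.0629]
ee_rot: [-0.001, 0.996, 0.091, -0.001]
ft_force: [0.1, -0.5, -1.7]
width: 0.0165
```

>>> {"api": "drive_tool", "payload": {"increments": [[[0, 0, 0], 0, 1], [[0, 0, 0], 0, 1]]}}

```text
t: 6.15
position: [0.4209, -0.2569, 0.0643]
ee_rot: [0.0, 0.996, 0.091, 0.0]
ft_force: [0.4, -0.7, -1.7]
width: 0.0161
```

```bash
python3 - <<'E'
from h import *
goto(.5418,-.2335,.063,10.5)
p,d=r.capture("scene"); cv2.imwrite("pics/s4.png",cv2.resize(p[130:330,150:400,::-1],None,fx=3,fy=3,interpolation=cv2.INTER_CUBIC)); np.save("s4.npy",cloud("scene",d)); cv2.imwrite("pics/s4f.png",p[:,:,::-1])
E
```

```text
t 6.15 pos [ 0.4209 -0.2569  0.0643] head 10.42 tilt 0.04 | shift [ 0.2462 -0.0023  0.0028] yaw -0.0009
```

View pics/s4.png

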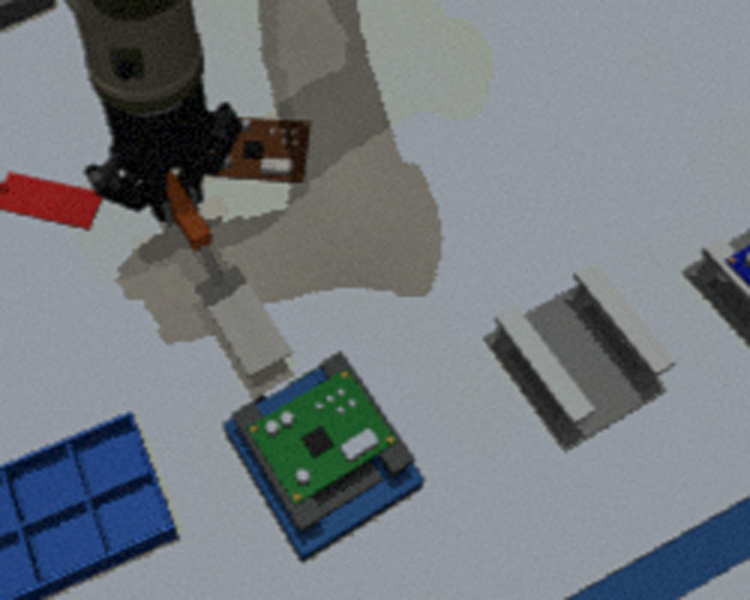

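The scene view shows the blade at (250,335) in the crop, aimed at the gap between the preheater rails. I measure its axis.

```bash
python3 - <<'E'
from h import *
W=np.load("s4.npy"); p=cv2.imread("pics/s4f.png"); hsv=cv2.cvtColor(p,cv2.COLOR_BGR2HSV)
m=(W[...,2]>.025)&(W[...,2]<.055)&(W[...,0]>.475)&(W[...,0]<.60)&(W[...,1]<-.19)&(W[...,1]>-.29)&(hsv[...,1]<60)
n,l,s,c=cv2.connectedComponentsWithStats(m.astype(np.uint8)); i=1+np.argmax(s[1:,4]); Q=W[l==i]
print(len(Q),np.median(Q[:,2]),cv2.minAreaRect(Q[:,:2].astype(np.float32)),cv2.boxPoints(cv2.minAreaRect(Q[:,:2].astype(np.float32))).round(4).tolist(), Q.mean(0))
u=np.array([np.cos(np.radians(10.4)),np.sin(np.radians(10.4))]); o=r.get_obs(); B=np.array([.650,-.2135])
v=np.array([-u[1],u[0]]); e=(Q[:,:2]-o["position"][:2]); print("along",np.percentile(e@u,[1,50,99]).round(4),"lat",np.percentile(e@v,[1,50,99]).round(4))
print("board rel",(B-o["position"][:2])@u,(B-o["position"][:2])@v)
A=np.c_[e@u,e@v,np.ones(len(e))]; print(np.linalg.lstsq(A,Q[:,2],rcond=None)[0].round(4))
p0=cv2.imread("pics/scene0.png")
E
```

```text
593 0.03960136371142351 ((0.5263109803199768, -0.23881176114082336), (0.10321925580501556, 0.040287576615810394), 10.388518333435059) [[0.47189998626708984, -0.22830000519752502], [0.47920000553131104, -0.2678999900817871], [0.5806999802589417, -0.2493000030517578], [0.5734000205993652, -0.20970000326633453]] [ 0.52996826 -0.23827491  0.03984235]
along [0.0607 0.1108 0.1575] lat [-0.0209 -0.0015  0.0186]
board rel 0.23313633208418127 0.00141368193528385
[-0.0209 -0.0021  0.0422]
```

>>> {"api": "drive_tool", "payload": {"increments": [[[0.03, -0.004, 0.002], 0, 1], [[0.07, -0.004, 0.002], 0, 1], [[0.11, -0.004, 0.002], 0, 1], [[0.15, -0.004, 0.002], 0, 1], [[0.19, -0.004, 0.002], 0, 1]]}}

```text
t: 6.7
position: [0.5147, -0.2375, 0.0634]
ee_rot: [0.0, 0.996, 0.091, 0.0]
ft_force: [-0.4, -0.9, -1.7]
width: 0.0165
```

```bash
python3 - <<'E'
from h import *
goto(.5418,-.2335,.063,10.5)
print(np.round(r.get_obs()["ft_force"],2))
E
```

```text
t 6.7 pos [ 0.5147 -0.2375  0.0634] head 10.42 tilt 0.04 | shift [0.0547 0.0019 0.0008] yaw -0.0009
[-0.41 -0.94 -1.74]
```

>>> {"api": "drive_tool", "payload": {"increments": [[[0.02, 0, 0], 0, 1], [[0.04, 0, 0], 0, 1], [[0.055, 0, 0], 0, 1], [[0.055, 0, 0], 0, 1]]}}

```text
t: 7.1
position: [0.5414, -0.2328, 0.0628]
ee_rot: [0.0, 0.996, 0.091, 0.0]
ft_force: [0.4, 0.3, -1.7]
width: 0.0168
```

```bash
python3 - <<'E'
from h import *
goto(.5418,-.2335,.063,10.5)
print(np.round(r.get_obs()["ft_force"],2))
p,d=r.capture("scene"); cv2.imwrite("pics/s5.png",cv2.resize(p[130:330,150:400,::-1],None,fx=3,fy=3,interpolation=cv2.INTER_CUBIC))
E
```

```text
t 7.1 pos [ 0.5414 -0.2328  0.0628] head 10.42 tilt 0.03 | shift [ 0.0006  0.0015 -0.0003] yaw -0.0009
[ 0.43  0.32 -1.69]
```

View pics/s5.png

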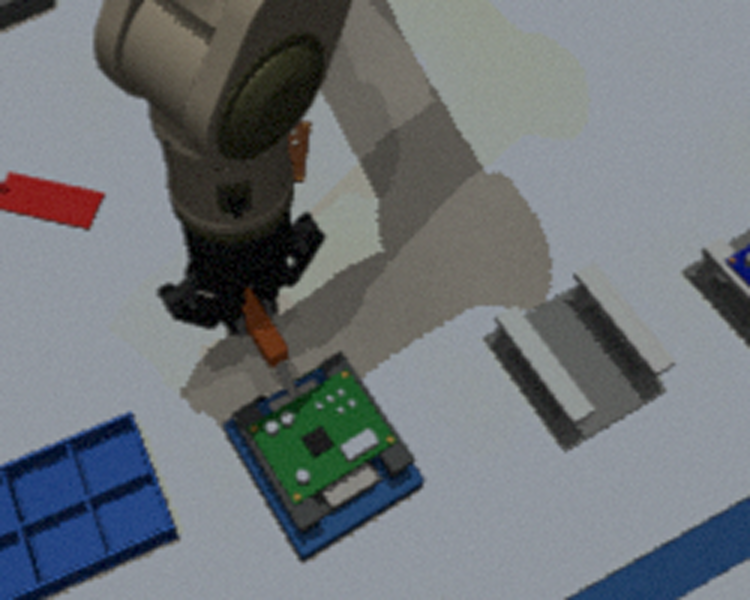

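The blade is fully under the board: the tip shows beyond it at (350,485) and the root before it at (290,390), centred. I lift slowly.

>>> {"api": "drive_tool", "payload": {"increments": [[[0, 0, -0.008], 0, 1], [[0, 0, -0.015], 0, 1], [[0, 0, -0.021], 0, 1], [[0, 0, -0.027], 0, 1], [[0, 0, -0.034], 0, 1]]}}

```text
t: 7.65
position: [0.5406, -0.233, 0.0801]
ee_rot: [-0.0, 0.996, 0.09, -0.0]
ft_force: [-0.5, -0.1, -2.2]
width: 0.0168
```

>>> {"api": "drive_tool", "payload": {"increments": [[[0, 0, -0.01], 0, 1], [[0, 0, -0.025], 0, 1], [[0, 0, -0.045], 0, 1], [[0, 0, -0.065], 0, 1], [[0, 0, -0.08], 0, 1]]}}

```text
t: 8.15
position: [0.541, -0.2331, 0.121]
ee_rot: [0.0, 0.996, 0.09, 0.0]
ft_force: [-0.1, 0.1, -1.7]
width: 0.0162
```

>>> {"api": "drive_tool", "payload": {"increments": [[[0, 0, 0], 0, 1], [[0, 0, 0], 0, 1]]}}

```text
t: 8.35
position: [0.5409, -0.2328, 0.12]
ee_rot: [0.0, 0.996, 0.091, 0.0]
ft_force: [-0.7, 0.4, -2.1]
width: 0.0165
```

```bash
cat >> h.py <<'E'
def board(tag,z=None):
    c=r.camera_params("scene");o=r.get_obs()
    p,d=r.capture("scene"); cv2.imwrite(f"pics/{tag}.png",cv2.resize(p[130:330,150:450,::-1],None,fx=2.6,fy=2.6,interpolation=cv2.INTER_CUBIC)); W=cloud("scene",d)
    bl=max(blobs(p,(45,100,40),(80,255,255),100),key=lambda b:b[0])
    m=np.zeros(p.shape[:2],np.uint8); cv2.drawContours(m,[bl[2]],-1,1,-1); hsv=cv2.cvtColor(p,cv2.COLOR_RGB2HSV)
    g=cv2.inRange(hsv,(45,100,40),(80,255,255))>0
    Q=W[(m>0)&g&(W[...,2]>0.02)]; A=np.c_[Q[:,:2]-Q[:,:2].mean(0),np.ones(len(Q))]
    s=np.linalg.lstsq(A,Q[:,2],rcond=None)[0]; k=abs(Q[:,2]-A@s)<.004; s=np.linalg.lstsq(A[k],Q[k,2],rcond=None)[0]
    zt=np.median(Q[k,2]); rc=cv2.minAreaRect(ray("scene",bl[2][:,0,:],z or zt,c)[:,:2].astype(np.float32))
    print("board top z",zt.round(4),"slopes deg",np.degrees(s[:2]).round(2),"rect",np.round(rc[0],4),np.round(rc[1],4),round(rc[2],2))
    u=np.array(rc[0])-o["position"][:2]; a=o["ee_rot"]; M=Rt.from_quat([a[1],a[2],a[3],a[0]]).as_matrix(); print("board in tool xy",(M[:2,:2].T@u).round(4),"head",np.degrees(np.arctan2(M[1,0],M[0,0])).round(2))
E
python3 - <<'E'
from h import *
goto(.5418,-.2335,.12,10.5)
print(np.round(r.get_obs()["ft_force"],2))
board("s6")
E
```

```text
t 8.35 pos [ 0.5409 -0.2328  0.12  ] head 10.39 tilt 0.03 | shift [ 0.0015  0.0017 -0.    ] yaw -0.0012
[-0.74  0.39 -2.13]
board top z 0.0981 slopes deg [20.13 -1.15] rect [ 0.6515 -0.2145] [0.0706 0.09  ] 11.21
board in tool xy [0.1121 0.0019] head 10.39
```

View pics/s6.png

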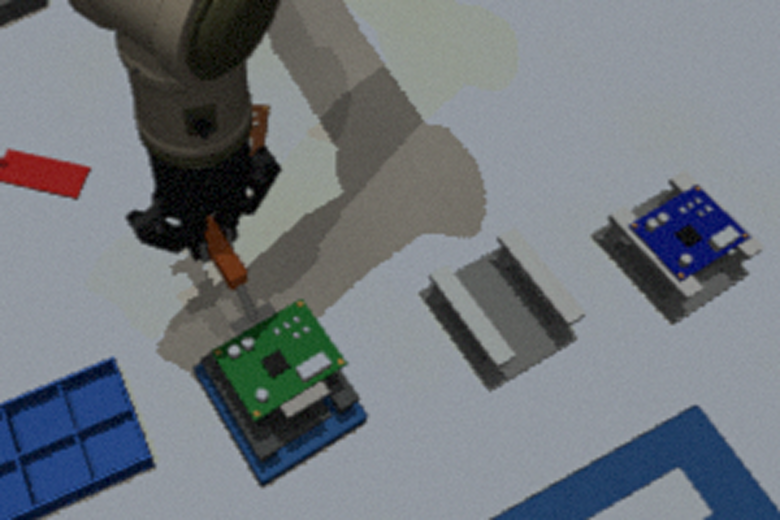

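The board is on the blade and clear of the preheater, at (275,360) in the crop, and its rectangle is the right size at z=0.098. The fitted 20° slope does not fit that, and stray edge pixels could be the cause, so I refit with an eroded mask before travelling.

```bash
python3 - <<'E'
s=open('h.py').read()
s=s.replace("""    Q=W[(m>0)&g&(W[...,2]>0.02)];""","""    m=cv2.erode(m,np.ones((5,5)))
    Q=W[(m>0)&g&(W[...,2]>0.02)]; Q=Q[abs(Q[:,2]-np.median(Q[:,2]))<.015];""")
open('h.py','w').write(s)
E
python3 - <<'E'
from h import *
board("s7")
u=np.array([np.cos(np.radians(7.9)),np.sin(np.radians(7.9))])
E
```

```text
board top z 0.0975 slopes deg [-0.25 -0.22] rect [ 0.6515 -0.2143] [0.0708 0.0898] 11.35
board in tool xy [0.1123 0.0018] head 10.39
```

```bash
python3 - <<'E'
from h import *
W=np.load("s4.npy")
for z0,z1 in((.04,.07),(.045,.058)):
    m=(W[...,0]>.55)&(W[...,0]<.75)&(W[...,1]>-.07)&(W[...,1]<.10)&(W[...,2]>z0)&(W[...,2]<z1)
    n,l,s,c=cv2.connectedComponentsWithStats(m.astype(np.uint8)); P=np.concatenate([W[l==i] for i in range(1,n) if s[i,4]>40])
    print(len(P),cv2.minAreaRect(P[:,:2].astype(np.float32)))
    for i in range(1,n):
        if s[i,4]>40: print(s[i,4],cv2.minAreaRect(W[l==i][:,:2].astype(np.float32)),np.median(W[l==i][:,2]))
C=np.array([.650,.0115]); h=np.radians(7.8); u=np.array([np.cos(h),np.sin(h)]); v=np.array([np.sin(h),-np.cos(h)])
print("TCP target",C-.1122*u-.0018*v)
E
```

```text
795 ((0.6505019664764404, 0.009491749107837677), (0.10531409829854965, 0.10112220048904419), 9.108659744262695)
390 ((0.6442075371742249, 0.04870587959885597), (0.10533447563648224, 0.021736105903983116), 9.237089157104492) 0.05039131511676534
405 ((0.6572057604789734, -0.029937688261270523), (0.10435209423303604, 0.021634256467223167), 9.780142784118652) 0.05048904880202948
753 ((0.6505019664764404, 0.009491749107837677), (0.10531409829854965, 0.10112220048904419), 9.108659744262695)
367 ((0.6442075371742249, 0.04870587959885597), (0.10533447563648224, 0.021736105903983116), 9.237089157104492) 0.05057643632551466
386 ((0.6572057604789734, -0.029937688261270523), (0.10435209423303604, 0.021634256467223167), 9.780142784118652) 0.050593358397925586
TCP target [ 0.5385938  -0.00194394]
```

Level within 0.3°. The rack is (0.6505, 0.010) with yaw 9° by the scene camera and (0.650, 0.012) with 8.7° by the top camera. I carry the board over.

>>> {"api": "drive_tool", "payload": {"increments": [[[0.002, -0.009, 0], 0, 1], [[0.005, -0.029, 0], 0, 1], [[0.01, -0.059, 0], 0.004, 1], [[0.016, -0.092, 0], 0.008, 1], [[0.022, -0.126, 0], 0.012, 1]]}}

```text
t: 8.95
position: [0.54, -0.167, 0.1196]
ee_rot: [-0.0, 0.997, 0.081, -0.0]
ft_force: [0.7, 0.3, -2.9]
width: 0.0163
```

```bash
python3 - <<'E'
from h import *
goto(.5391,-.0042,.12,8.2)
E
```

```text
t 8.95 pos [ 0.54   -0.167   0.1196] head 9.3 tilt 0.05 | shift [ 0.0508 -0.3216 -0.0006] yaw 0.0122
```

>>> {"api": "drive_tool", "payload": {"increments": [[[0.005, -0.034, 0], 0.004, 1], [[0.011, -0.068, 0], 0.008, 1], [[0.016, -0.102, 0], 0.012, 1], [[0.022, -0.136, 0], 0.012, 1], [[0.027, -0.17, 0], 0.012, 1]]}}

```text
t: 9.45
position: [0.5395, -0.0807, 0.1196]
ee_rot: [-0.0, 0.997, 0.072, -0.0]
ft_force: [0.8, -0.2, -1.5]
width: 0.0163
```

>>> {"api": "drive_tool", "payload": {"increments": [[[0.005, -0.034, 0], 0, 1], [[0.01, -0.065, 0], 0, 1], [[0.015, -0.095, 0], 0, 1], [[0.019, -0.12, 0], 0, 1], [[0.022, -0.138, 0], 0, 1]]}}

```text
t: 9.95
position: [0.5405, -0.0111, 0.1196]
ee_rot: [-0.0, 0.997, 0.072, -0.0]
ft_force: [-0.1, 0.4, -1.4]
width: 0.0163
```

```bash
python3 - <<'E'
from h import *
goto(.5391,-.0042,.12,8.2)
E
```

```text
t 9.95 pos [ 0.5405 -0.0111  0.1196] head 8.3 tilt 0.04 | shift [-0.0008 -0.0142 -0.0007] yaw 0.0011
```

>>> {"api": "drive_tool", "payload": {"increments": [[[0, -0.008, 0], 0, 1], [[-0.001, -0.013, 0], 0, 1], [[-0.001, -0.013, 0], 0, 1], [[-0.001, -0.013, 0], 0, 1]]}}

```text
t: 10.35
position: [0.5394, -0.0074, 0.1199]
ee_rot: [0.0, 0.997, 0.071, 0.0]
ft_force: [0.1, 0.1, -1.9]
width: 0.0164
```

```bash
python3 - <<'E'
from h import *
goto(.5391,-.0042,.12,8.2)
board("s8")
p,d=r.capture("top"); cv2.imwrite("pics/t8.png",cv2.resize(p[80:230,110:310,::-1],None,fx=4,fy=4,interpolation=cv2.INTER_CUBIC))
for a,rc,c in blobs(p,(45,100,40),(80,255,255),100): print(a,[ray("top",rc[0],.0975)[0].round(4)],cv2.minAreaRect(ray("top",c[:,0,:],.0975)[:,:2].astype(np.float32)))
E
```

```text
t 10.35 pos [ 0.5394 -0.0074  0.1199] head 8.17 tilt 0.02 | shift [ 0.0003 -0.0064 -0.0003] yaw -0.0004
board top z 0.0979 slopes deg [-0.21 -0.23] rect [0.6507 0.0063] [0.0704 0.0897] 9.33
board in tool xy [0.1121 0.0022] head 8.17
```

View pics/s8.png

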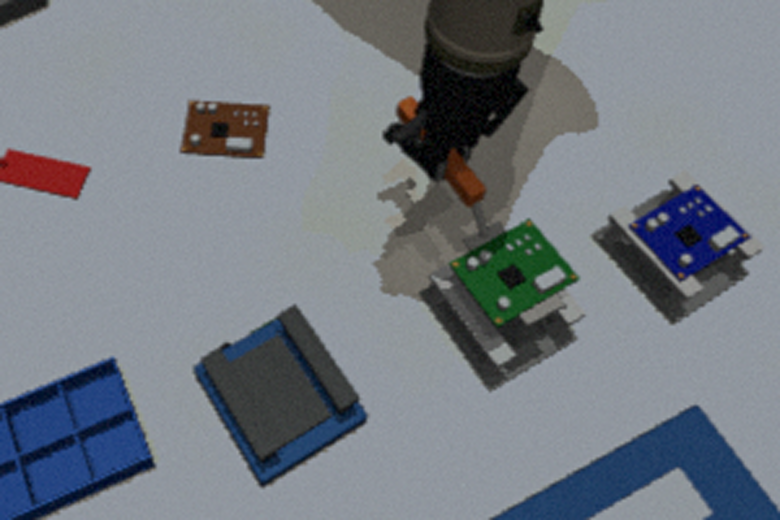

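View pics/t8.png

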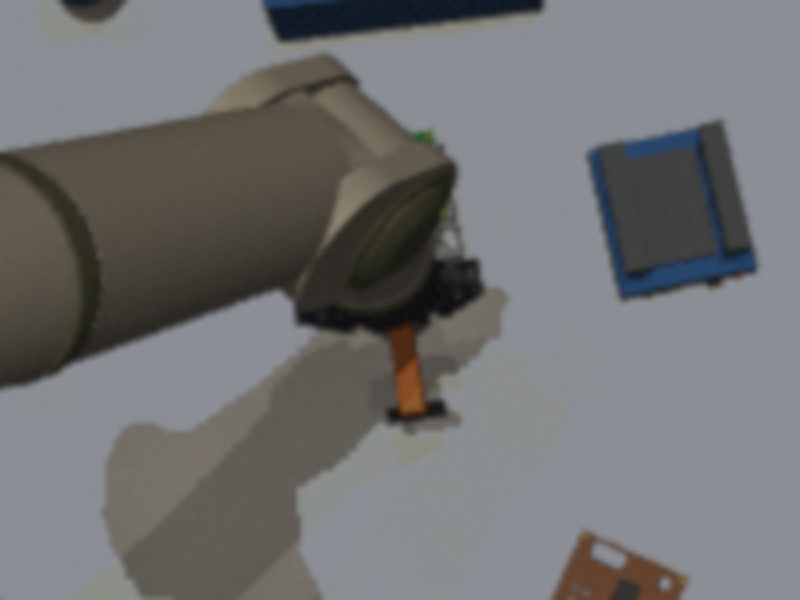

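The board rides level over the rack at (515,272) in the scene crop, 4 mm short in y. The arm hides it from the top camera. I correct the 4 mm and lower.

>>> {"api": "drive_tool", "payload": {"increments": [[[0, -0.004, 0.005], 0, 1], [[0, -0.008, 0.015], 0, 1], [[0, -0.008, 0.03], 0, 1], [[0, -0.008, 0.045], 0, 1], [[0, -0.008, 0.055], 0, 1]]}}

```text
t: 10.95
position: [0.5386, -0.0028, 0.0913]
ee_rot: [0.0, 0.997, 0.072, -0.0]
ft_force: [-0.1, -0.9, -2.1]
width: 0.0163
```

>>> {"api": "drive_tool", "payload": {"increments": [[[0, 0, 0.004], 0, 1], [[0, 0, 0.008], 0, 1], [[0, 0, 0.008], 0, 1]]}}

```text
t: 11.25
position: [0.5388, -0.0029, 0.0881]
ee_rot: [0.0, 0.997, 0.072, -0.0]
ft_force: [0.2, 0.1, -1.8]
width: 0.0168
```

```bash
python3 - <<'E'
from h import *
goto(.5391,-.0032,.063,8.2)
board("s9")
E
```

```text
t 11.25 pos [ 0.5388 -0.0029  0.0881] head 8.2 tilt 0.01 | shift [0.0005 0.0006 0.0503] yaw 0.0
board top z 0.0659 slopes deg [-0.01  0.12] rect [0.6502 0.0111] [0.0705 0.0896] 9.15
board in tool xy [0.1122 0.002 ] head 8.2
```

View pics/s9.png

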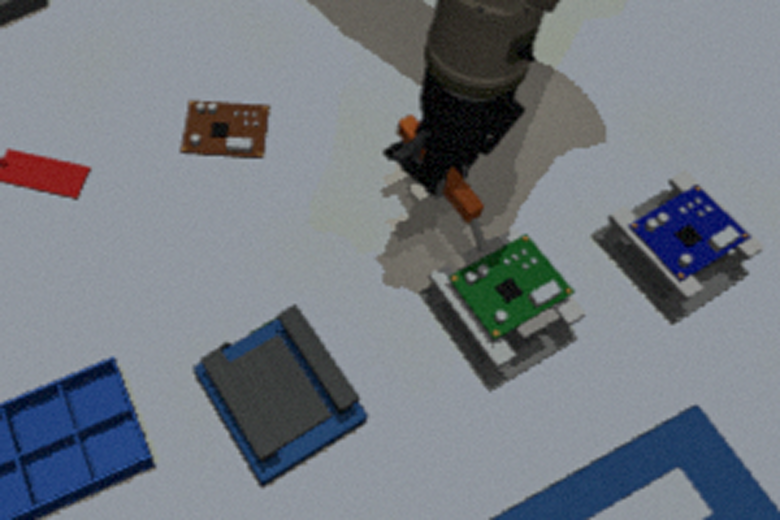

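Board at (0.6502, 0.0111), yaw 9.15°, which is on target. I lower the rest of the way until the blade sits well below the board.

>>> {"api": "drive_tool", "payload": {"increments": [[[0, 0, 0.01], 0, 1], [[0, 0, 0.018], 0, 1], [[0, 0, 0.024], 0, 1], [[0, 0, 0.03], 0, 1], [[0, 0, 0.037], 0, 1]]}}

```text
t: 11.8
position: [0.5389, -0.0028, 0.0696]
ee_rot: [0.0, 0.997, 0.072, 0.0]
ft_force: [-0.1, 0.9, -1.7]
width: 0.0166
```

>>> {"api": "drive_tool", "payload": {"increments": [[[0, 0, 0.008], 0, 1], [[0, 0, 0.014], 0, 1], [[0, 0, 0.014], 0, 1], [[0, 0, 0.014], 0, 1]]}}

```text
t: 12.2
position: [0.5388, -0.0029, 0.0628]
ee_rot: [0.0, 0.997, 0.072, -0.0]
ft_force: [-0.2, -0.3, -0.7]
width: 0.0164
```

```bash
python3 - <<'E'
from h import *
goto(.5391,-.0032,.063,8.2); print(np.round(r.get_obs()["ft_force"],2))
board("s10")
E
```

```text
t 12.2 pos [ 0.5388 -0.0029  0.0628] head 8.21 tilt 0.0 | shift [ 0.0004  0.0007 -0.0005] yaw 0.0001
[-0.23 -0.29 -0.72]
board top z 0.0537 slopes deg [-0.25 -0.27] rect [0.6496 0.0118] [0.0712 0.0885] 9.55
board in tool xy [0.1118 0.0013] head 8.21
```

View pics/s10.png

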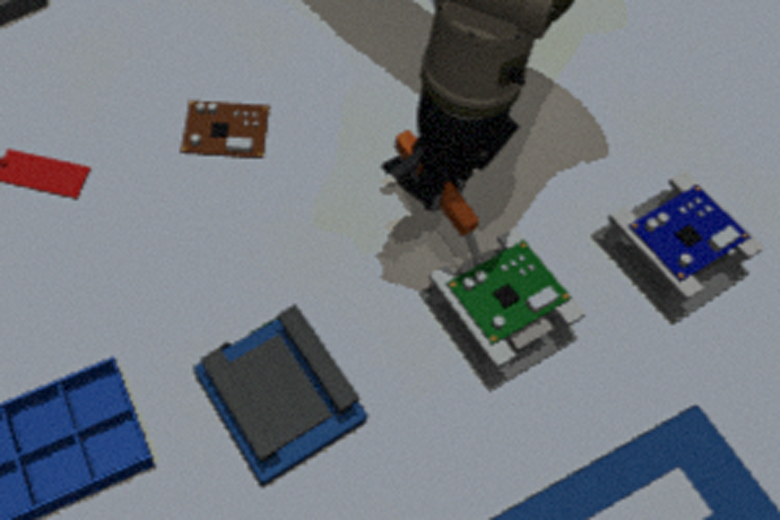

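The board is down on both rails, at (508,295) in the crop: top z 0.0537, level, about 2 mm from the rack's middle. I draw the spatula out.

>>> {"api": "drive_tool", "payload": {"increments": [[[-0.02, 0, 0], 0, 1], [[-0.06, 0, 0], 0, 1], [[-0.1, 0, 0], 0, 1], [[-0.15, 0, 0], 0, 1], [[-0.21, 0, 0], 0, 1]]}}

```text
t: 12.75
position: [0.4339, -0.0179, 0.063]
ee_rot: [0.001, 0.997, 0.072, 0.0]
ft_force: [0.4, 0.1, -3.0]
width: 0.0164
```

>>> {"api": "drive_tool", "payload": {"increments": [[[0, 0, 0], 0, 1], [[0, 0, 0], 0, 1]]}}

```text
t: 12.95
position: [0.4344, -0.0182, 0.0633]
ee_rot: [-0.0, 0.997, 0.071, 0.0]
ft_force: [0.3, -1.0, -0.2]
width: 0.0162
```

```bash
python3 - <<'E'
from h import *
goto(.46,-.036,.12,92)
board("s11")
E
```

```text
t 12.95 pos [ 0.4344 -0.0182  0.0633] head 8.16 tilt 0.03 | shift [ 0.0457  0.0425 -0.1135] yaw -0.9316
board top z 0.0538 slopes deg [-0.25 -0.17] rect [0.6497 0.0118] [0.0712 0.0885] 9.55
board in tool xy [0.2174 0.0009] head 8.16
```

View pics/s11.png

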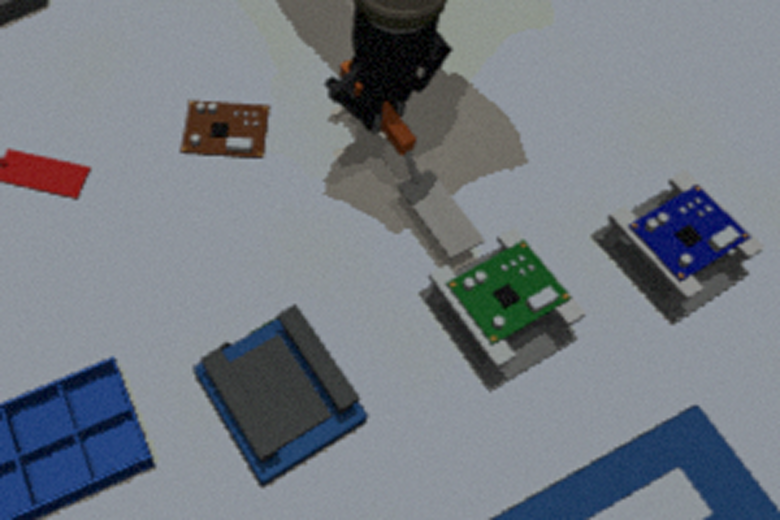

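The blade is out, at (440,215) in the crop, and the board has not moved. I raise, turn, and go back to the original spot.

>>> {"api": "drive_tool", "payload": {"increments": [[[-0.006, 0, -0.03], 0, 1], [[-0.006, 0, -0.08], 0, 1], [[0, 0, -0.114], 0, 1], [[0, 0, -0.114], 0, 1]]}}

```text
t: 13.4
position: [0.4369, -0.0175, 0.1212]
ee_rot: [0.001, 0.997, 0.072, 0.002]
ft_force: [0.9, -0.3, -1.7]
width: 0.0163
```

>>> {"api": "drive_tool", "payload": {"increments": [[[0.004, 0.004, 0], -0.09, 1], [[0.008, 0.008, 0], -0.18, 1], [[0.012, 0.012, 0], -0.27, 1], [[0.016, 0.016, 0], -0.36, 1], [[0.02, 0.02, 0], -0.45, 1]]}}

```text
t: 13.9
position: [0.4468, -0.026, 0.1192]
ee_rot: [0.0, 0.91, 0.415, 0.0]
ft_force: [-0.4, -0.2, -0.6]
width: 0.0166
```

```bash
python3 - <<'E'
from h import *
goto(.46,-.036,.12,92)
E
```

```text
t 13.9 pos [ 0.4468 -0.026   0.1192] head 49.1 tilt 0.02 | shift [ 0.0021  0.033  -0.0016] yaw -0.4767
```

>>> {"api": "drive_tool", "payload": {"increments": [[[0, 0.006, 0], -0.09, 1], [[0, 0.012, 0], -0.18, 1], [[0.002, 0.018, 0], -0.28, 1], [[0.002, 0.025, 0], -0.37, 1], [[0.002, 0.033, 0], -0.46, 1]]}}

```text
t: 14.4
position: [0.4598, -0.0361, 0.1191]
ee_rot: [-0.0, 0.704, 0.71, 0.0]
ft_force: [-0.5, -0.6, -1.7]
width: 0.0164
```

>>> {"api": "drive_tool", "payload": {"increments": [[[0, 0, 0.03], -0.01, 1], [[0, 0, 0.07], -0.01, 1], [[0, 0, 0.11], -0.01, 1], [[0, 0, 0.15], -0.01, 1], [[0, 0, 0.15], -0.01, 1]]}}

```text
t: 14.9
position: [0.4588, -0.0362, 0.0424]
ee_rot: [-0.001, 0.701, 0.713, -0.001]
ft_force: [0.3, 0.4, -1.2]
width: 0.0165
```

```bash
python3 - <<'E'
from h import *
goto(.46,-.036,.0285,92)
o=r.get_obs();print(np.round(o["ft_force"],2))
p,d=r.capture("scene"); W=cloud("scene",d)
m=(abs(W[...,0]-.46)<.025)&(W[...,1]>.045)&(W[...,1]<.14)&(W[...,2]>.01)&(W[...,2]<.07)
Q=W[m]; A=np.c_[Q[:,:2]-[.46,.08],np.ones(len(Q))]; print(len(Q),np.linalg.lstsq(A,Q[:,2],rcond=None)[0].round(4))
E
```

```text
t 14.9 pos [ 0.4588 -0.0362  0.0424] head 91.02 tilt 0.18 | shift [0.0003 0.0026 0.0279] yaw -0.0109
[ 0.28  0.38 -1.21]
328 [-0.0092 -0.004   0.0176]
```

>>> {"api": "drive_tool", "payload": {"increments": [[[0, 0, 0.008], 0, 1], [[0, 0, 0.016], 0, 1], [[0, 0, 0.022], 0, 1], [[0, 0, 0.026], 0, 1], [[0, 0, 0.026], 0, 1]]}}

```text
t: 15.45
position: [0.4594, -0.0363, 0.0318]
ee_rot: [0.0, 0.701, 0.713, 0.0]
ft_force: [0.3, 0.4, -1.5]
width: 0.0163
```

>>> {"api": "drive_tool", "payload": {"increments": [[[0, 0, 0.002], 0, 1], [[0, 0, 0.002], 0, 1], [[0, 0, 0.002], 0, 1]]}}

```text
t: 15.75
position: [0.4593, -0.0364, 0.0309]
ee_rot: [0.0, 0.701, 0.713, 0.0]
ft_force: [-0.2, 0.7, -1.4]
width: 0.0167
```

>>> {"api": "drive_tool", "payload": {"increments": [[[0, 0, 0.002], 0, 1], [[0, 0, 0.004], 0, 1], [[0, 0, 0.004], 0, 1], [[0, 0, 0.004], 0, 1]]}}

```text
t: 16.15
position: [0.4593, -0.0364, 0.0288]
ee_rot: [0.0, 0.701, 0.713, -0.0]
ft_force: [0.6, -0.5, -1.4]
width: 0.0165
```

>>> {"api": "drive_tool", "payload": {"increments": [[[0, 0, 0.002], 0, 1], [[0, 0, 0.002], 0, 1], [[0, 0, 0.003], 0, 1], [[0, 0, 0.003], 0, 1]]}}

```text
t: 16.55
position: [0.4593, -0.0364, 0.0286]
ee_rot: [0.0, 0.701, 0.713, 0.001]
ft_force: [-2.6, 1.0, 26.0]
width: 0.0165
```

Contact at TCP z 0.0286. I ease off and open.

>>> {"api": "drive_tool", "payload": {"increments": [[[0, 0, -0.003], 0, 1], [[0, 0, -0.003], 0, 0.5], [[0, 0, -0.003], 0, -0.2], [[0, 0, -0.003], 0, -1], [[0, 0, -0.003], 0, -1]]}}

```text
t: 17.05
position: [0.4593, -0.0364, 0.0286]
ee_rot: [-0.0, 0.701, 0.713, -0.0]
ft_force: [-0.3, 0.1, -0.0]
width: 0.0642
```

>>> {"api": "drive_tool", "payload": {"increments": [[[0, 0, 0], 0, -1], [[0, 0, 0], 0, -1], [[0, 0, 0], 0, -1], [[0, 0, 0], 0, -1]]}}

```text
t: 17.45
position: [0.4593, -0.0364, 0.0288]
ee_rot: [-0.0, 0.701, 0.713, -0.0]
ft_force: [-0.5, -0.7, 0.4]
width: 0.0853
```

>>> {"api": "drive_tool", "payload": {"increments": [[[0, 0, -0.03], 0, -1], [[0, 0, -0.1], 0, -1], [[0, 0, -0.2], 0, -1], [[0, 0, -0.3], 0, -1], [[0, 0, -0.38], 0, -1]]}}

```text
t: 17.95
position: [0.4591, -0.0366, 0.2213]
ee_rot: [0.0, 0.701, 0.713, 0.0]
ft_force: [0.7, 1.0, -0.6]
width: 0.0854
```

>>> {"api": "drive_tool", "payload": {"increments": [[[0.08, 0, 0], 0, -1], [[0.17, 0, 0], 0, -1], [[0.26, 0, 0], 0, -1], [[0.35, 0, 0], 0, -1], [[0.4, 0, 0], 0, -1]]}}

```text
t: 18.45
position: [0.4551, 0.1673, 0.2187]
ee_rot: [-0.0, 0.699, 0.715, 0.0]
ft_force: [0.3, 0.2, -0.2]
width: 0.0854
```

>>> {"api": "drive_tool", "payload": {"increments": [[[0.05, -0.06, 0], 0, -1], [[0.1, -0.12, 0], 0, -1], [[0.1, -0.12, 0], 0, -1], [[0.1, -0.12, 0], 0, -1]]}}

```text
t: 18.85
position: [0.3944, 0.213, 0.2189]
ee_rot: [-0.0, 0.7, 0.714, 0.0]
ft_force: [0.3, -0.4, 1.0]
width: 0.0855
```

```bash
python3 - <<'E'
from h import *
goto(.46,-.036,.0285,92)
board("s12",.053)
p,d=r.capture("top"); cv2.imwrite("pics/t12.png",cv2.resize(p[80:230,110:310,::-1],None,fx=4,fy=4,interpolation=cv2.INTER_CUBIC)); W=cloud("top",d)
for nm,lo,hi,z in [("green",(45,100,40),(80,255,255),.053),("blueb",(112,150,40),(130,255,255),.053),("orange",(8,120,80),(22,255,255),.046)]:
  for a,rc,c in blobs(p,lo,hi,100): print(nm,cv2.minAreaRect(ray("top",c[:,0,:],z)[:,:2].astype(np.float32)),W[int(rc[0][1]),int(rc[0][0]),2])
E
```

```text
t 18.85 pos [0.3944 0.213  0.2189] head 91.16 tilt 0.01 | shift [-0.5007  0.1211  0.3807] yaw -0.0094
board top z 0.0538 slopes deg [0.64 0.15] rect [0.6494 0.0121] [0.0713 0.0885] 9.46
board in tool xy [-0.206   0.2509] head 91.16
green ((0.6485034823417664, 0.012872409075498581), (0.06925483793020248, 0.08624987304210663), 9.20820426940918) 0.05815054500957075
blueb ((0.6542834043502808, 0.2038429230451584), (0.06761810183525085, 0.0846206545829773), 9.94890022277832) 0.05743328347018031
orange ((0.3438458740711212, -0.16020992398262024), (0.07966422289609909, 0.06007826700806618), 63.95845031738281) 0.009119143445945138
orange ((0.45776548981666565, -0.048776160925626755), (0.01706080138683319, 0.11534181982278824), 0.9091892242431641) 0.04765747354121595
```

View pics/s12.png

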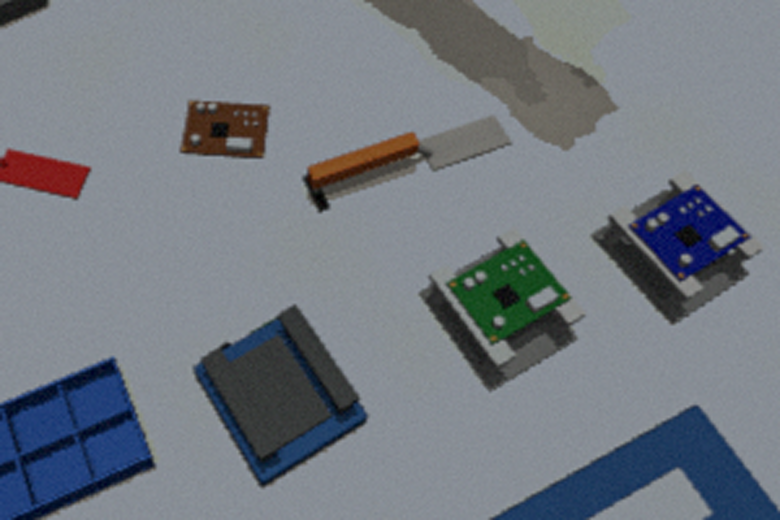

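View pics/t12.png

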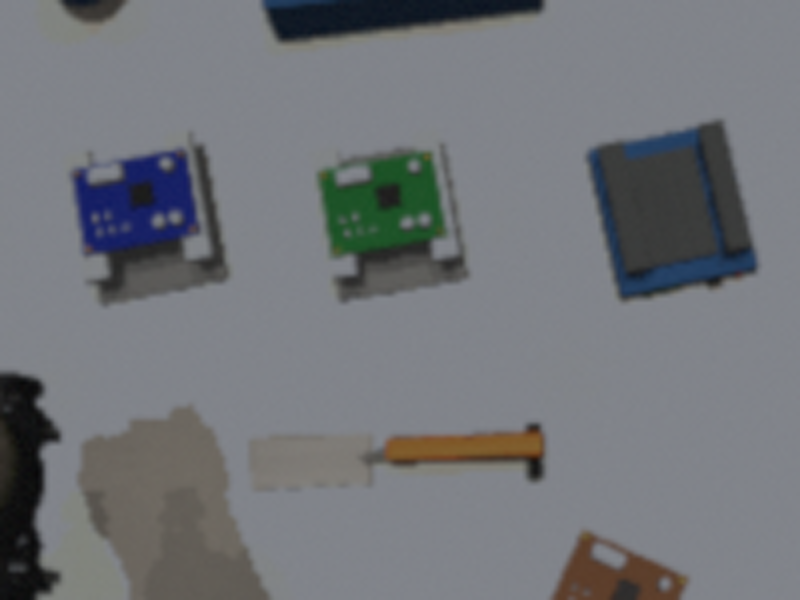

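The green board lies across both rails of the rack, at (508,295) in the scene crop and (382,205) in the top crop. The spatula stands on blade and foot on the bench at (400,455) in the top crop. The blue board has not moved, and the arm is clear of everything. I hand the job in.

```bash
python3 - <<'E'
from bench import r
print(r.hand_in())
E
```

```text
the job is handed in; nothing more can be done
None
```

The green board is on the empty cooling rack and the spatula is back on the bench close to where it started. I handed the job in at about 19 s of the 69 s allowed; no verdict was reported.

- **Green board:** it lies across both rails, about 2 mm from the rack's middle by both cameras. It is level within 1° and within about 1° of the rails, and the spatula is drawn out from under it.
- **Spatula:** it stands flat on its blade and foot on the bench. When I set it down it pressed the bench with about 26 N for a moment; I backed off before opening the gripper.
- **Blue board:** it has not moved measurably; the top view gives the same position as at the start, within 1 mm.
- **Arm:** it was well clear of everything at the end, and the gripper was never near either board.

**Checks that disagreed:** one slope fit during the lift read 20°, because stray edge pixels got into it. Refitting with the edges trimmed gave under 0.3°, and the outline had the right size for a level board. The two cameras also put the rack's middle up to 3 mm apart, well inside the 16 mm allowed.

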